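# Prime the hand pump and take a dipstick reading

## Robot

A 7-joint arm with a two-finger parallel gripper is mounted at the origin on a cart in front of the work surface, level with it; the furniture and walls round the work are solid. World frame = base frame: x ahead of the robot, y to its left, z up, the work surface at z = 0. Lengths are in m, angles in rad, forces in N, time in s.
With the tool pointing down it reaches from about 0.4 to 0.85 m from the base axis. Payload 10.4 kg.
Tool frame: the origin (TCP) lies at the very end of the fingers, on their centre line; the grasp point (between the pads) lies 19 mm behind it; y points along the fingers, x is the direction in which the jaws open and shut, and the axes are right-handed (so a half turn about y gives the same grasp; the last joint's range is limited). The gripper opens to 87 mm and grips with 3 to 60 N. Pads are 19 mm wide; open, the fingers measure 117 mm over their backs; the gripper's body (75 mm by 190 mm) begins 51 mm behind the grasp point.
Start: joints at [-1.277, 0.332, -0.065, 1.46, 0.022, 1.35, -0.088], TCP at [0.195, 0.594, 0.223] pointing down, gripper open.
Joint ranges: [-2.6, 2.6], [-0.5, 2.12], [-1.47, 1.34], [0.16, 2.42], [-1.27, 4.41], [0.06, 2.06], [-2.6, 2.6]. Speed limits (rad/s): [2.22, 2.22, 2.79, 2.79, 3.14, 3.14, 3.14].

## Interface

Orientations are given as a unit quaternion [x, y, z, w].
In Python, from bench import readout, vision, r gives the robot as it stands.
- The arm moves only by the tool arm_command, never from a script. Its argument "targets" is a list that holds one entry, the list of rows, each a list of 6 numbers: the shift along the tool's x, y, z in m, then the turn, a rotation vector about the tool's x, y, z in degrees. A call has 1 to 12 rows; each row shifts and turns the commanded pose from where the row before left it, along the tool's axes as they then stand; what a row does not reach is not made up. A row lasts 1/12 s, in which the tool goes at most 41.7 mm and 7.16 degrees, less where a joint would pass 70% of its speed; a pose out of reach is approached as far as the arm can. A call is refused whole if a number of a shift passes 0.0417 or a number of a turn 7.16, either way. A call with a gripper value outside its range is refused whole. "hand" is the opening, from 0 (shut) to 1 (fully open), set as the call begins (left out, the last holds). The fingers move at their own pace and stop on an object; "grip_force" is the grip in N (left out, the last holds). Time passes only in rows, so rows that do not move let the fingers close. It gives the time, the measured TCP pose, the force and the opening at its end, in the units of the state.
- readout.read_state(): the state, without advancing time (a new reading comes with each control period).
- vision.camera(name): name is "scene" or "top" or "wrist"; returns a dict with "pixels" (420x560x3 uint8, blue, green, red), "fovy" (degrees; the focal length in pixels is half the picture's height over the tangent of half this angle, whatever the lens; pixels are square), "cx", "cy" (the principal point, pixels), "R" (3x3) and "t" (3): a world point X has camera coordinates R X + t; the wrist camera has in their place "mount" (4x4, takes a point from camera to tool coordinates, whose origin is the TCP and whose axes are the tool frame's). Camera axes: x right, y down, z forward; pixel columns grow to the right and rows downward; lengths in m; the calibration is good to about 2 mm. A picture is of the moment at which its call begins: read the wrist's pose just before it. There is no depth.
- r.close_job(): hands the job in, once; it reports no verdict.
The state is a dict: "time": time; "joint_positions": joint angles; "joint_vel": joint speeds; "joint_torque": joint torques, N m; "ee_pos": TCP position; "eef_rot": TCP orientation; "ft_force": force on the tool from outside, world axes, zero at the start; "torque": the same for the moment, N m; "width": finger opening in m.
Only numpy, scipy, OpenCV 4.12 (cv2) and the standard library are available. Lean on these libraries where they do the work, as an engineer would, in place of code of your own. Each camera call takes 0.05 s, during which the arm holds its last target.

## Task

Prime the bench hand pump with at least three full strokes of its sprung lever, each time pressing it all the way down and letting it come all the way back up. Then take the gauge rod from its rest stand, push it down the pump's sloping guide tube until the collar stops on the tube's mouth, pause there about half a second, and draw it out again. Finish still holding the gauge rod by its handle, level (rod horizontal) and still, clear of everything and more than 20 cm above the table, ready to be read; do not put it down or drop it, and leave the other things on the table where they are.

Things in the scene. Friction and masses are not known exactly. Their poses are not given: they have to be found in the camera images.
- lever (a joint): Sprung hand lever of the pump: 0 = up at rest (where its spring returns it), 0.60 rad = fully down at its stop. The lever points from its pivot toward the robot (pump -x); at rest it rises 20 degrees (0.35 rad) above level toward its grip, at the stop it slopes 0.25 rad below level. Needs about 4 N at the grip to start and 9 N at the bottom; it springs up by itself in about half a second when let go
- lever_grip (a point): Centre of the lever's round black rubber grip (26 mm diameter, 82 mm long, along the lever; this point lies on its axis, 13 mm below its top surface), 128 mm from the pivot. Moves with the lever: about 148 mm above the table at rest, 72 mm at the stop
- pump: Bench hand pump, bolted down (it does not move): grey tank 100 x 105 mm, 94 mm high, on a dark plate. Origin on the table under the tank; z up, -x the front, turned roughly toward the robot. In this frame the guide tube lies in the plane y = 0 and slopes up and forward (toward -x) at 45 degrees from the front foot of the tank; the lever's pivot is at (0.005, -0.120, 0.104), its axis along y
- tube_mouth (a point): Centre of the guide tube's upper rim (the mouth). Local z = the tube's axis pointing up and out of the mouth (45 degrees above level, toward pump -x), y = pump y. Plain steel tube, 20 mm outside and 13 mm inside diameter, 102 mm long, flared at the mouth to 25 mm outside and 18 mm inside; mouth 100 mm above the table, open to the robot
- rest: Small aluminium rest stand, fixed: plate 100 x 70 x 10 mm, post, and a 45 mm long sleeve (18 mm outside, 10 mm bore) sloping at 45 degrees like the guide tube, its mouth 95 mm above the table at (-0.020, 0, 0.095) in this frame. Origin on the table under the plate; z up, -x the side where the handle sticks out, roughly toward the robot
- gauge_grip (a point): Centre of the gauge rod's black handle, a flat tab 48 mm long along the rod, 26 mm wide and 12 mm thick. Local z = along the rod from tip to handle, y = normal to the flat faces (grip across these, 12 mm), x = across the tab's width. At the start the gauge rod sits in the rest stand at 45 degrees, handle up and toward the robot, flat faces upright (y level). Weighs about 60 g
- gauge_seat (a point): Centre of the underside of the gauge rod's collar (29 mm diameter, 6 mm thick), 44 mm from the handle's centre toward the tip; same axes as gauge_grip. From here the steel rod, 8 mm in diameter, reaches 95 mm on to its rounded tip. When fully inserted this point lies on tube_mouth and the z axes agree
- gauge: The whole gauge rod; same point as gauge_seat, but with axes that stand upright at the start
- parts_bin: Bystander: small open blue bin, 60 x 85 x 28 mm; origin under its centre
- screwdriver: Bystander: small red screwdriver lying, 163 x 13 x 13 mm; origin under its centre
- specs: Bystander: black spectacles, 48 x 144 x 44 mm; origin under their centre
Mind the look-alikes: they are no part of the job. There is more than one size of the rest; the one meant has the size given above.

How it is judged:
On the way, in this order (a step that is already met when the one before it is completed fails the run):
1. lever fully down, first stroke (value of joint lever above 0.53 rad), for 0.05 s.
2. lever fully up again (value of joint lever below 0.05 rad), for 0.05 s.
3. lever fully down, second stroke (value of joint lever above 0.53 rad), for 0.05 s.
4. lever fully up again (value of joint lever below 0.05 rad), for 0.05 s.
5. lever fully down, third stroke (value of joint lever above 0.53 rad), for 0.05 s.
6. lever fully up again (value of joint lever below 0.05 rad), for 0.05 s.
7. gauge rod in the guide tube, collar on the mouth (distance between gauge_seat and tube_mouth below 0.006 m and angle between the z axis of gauge_seat and the z axis of tube_mouth, either way round below 0.15 rad), for 0.3 s.
8. gauge rod drawn out of the tube (distance between gauge_seat and tube_mouth above 0.1 m), for 0.05 s.
At the end, for the whole second after the job is handed in: The gauge rod is held in the gripper (over 2 N), its axis within 0.15 rad of horizontal, the handle's centre more than 0.20 m above the table, touching neither pump nor rest stand, at rest (under 0.03 m/s and 0.2 rad/s); the lever is up (under 0.05 rad) (angle between gauge_grip's own z axis and vertical between 1.42 and 1.72 rad and height (world z) of gauge_grip above 0.2 m and contact force between the fingers and gauge above 2 N and contact force between gauge and pump below 0.2 N and contact force between gauge and rest below 0.2 N and linear speed of gauge below 0.03 m/s and angular speed of gauge below 0.2 rad/s and value of joint lever below 0.05 rad); the arm keeps its last pose, push and grip.
It fails at once if the gauge rod is dropped or laid down (height (world z) of gauge_grip below 0.06 m).
It fails at once if a bystander is moved by more than 3 cm (distance of any of parts_bin, screwdriver, specs from where it was at the start of the episode above 0.03 m).
It also fails if it takes over 66 s, if anything falls off the work surface, if the arm or the gripper's body presses on something with over 40 N, if the wrist force passes 120 N, or if a joint passes its speed limit or range.

## Working session

There is one attempt and no reset: what is moved stays moved. The work goes in short steps, Python scripts to look and compute and a tool call to move; the robot and the scene stay as the last step left them, time stands still between calls to the robot, and variables do not carry over. Pictures are saved under pics/ and viewed, and the job is handed in when it is done.

Besides the shell and the picture viewer there is one more tool, called after "Request:" by a JSON object that holds its "method" and its "body". arm_command: Moves the arm, as the interface text tells. Its arguments: {"type":"object","properties":{"targets":{"type":"array","items":{"type":"array","items":{"type":"array","items":{"type":"number"}}}},"hand":{"type":"number"},"grip_force":{"type":"number"}},"required":["targets"]}

```bash
ls; mkdir -p pics; cat > h.py <<'E'
from bench import readout, vision, r
import numpy as np, cv2
from scipy.spatial.transform import Rotation as Ro
def st(): return readout.read_state()
def cam(n,f=None):
    s=st(); c=vision.camera(n)
    if 'R' not in c:
        M=np.array(c['mount']); T=np.eye(4); T[:3,:3]=Ro.from_quat(s['eef_rot']).as_matrix(); T[:3,3]=s['ee_pos']
        W=T@M; c['R']=W[:3,:3].T; c['t']=-W[:3,:3].T@W[:3,3]
    c['R']=np.array(c['R']); c['t']=np.array(c['t'])
    if f: cv2.imwrite('pics/'+f+'.png',c['pixels'])
    c['f']=c['pixels'].shape[0]/2/np.tan(np.radians(c['fovy'])/2)
    return c
def proj(c,X):
    p=np.atleast_2d(X)@c['R'].T+c['t']; return np.c_[p[:,0]/p[:,2]*c['f']+c['cx'],p[:,1]/p[:,2]*c['f']+c['cy']]
def ray(c,u,v):
    d=c['R'].T@np.array([(u-c['cx'])/c['f'],(v-c['cy'])/c['f'],1]); o=-c['R'].T@c['t']; return o,d/np.linalg.norm(d)
def onz(c,u,v,z):
    o,d=ray(c,u,v); return o+d*(z-o[2])/d[2]
E
python3 - <<'E'
from h import *
s=st();print(s)
for n in('scene','top','wrist'):
    c=cam(n,n+'0'); print(n,c['fovy'],c['cx'],c['cy'],-c['R'].T@c['t'],c['R'].tolist(),[k for k in c])
E
```

```text
pics
{'time': 0.0, 'joint_positions': array([-1.27658604,  0.33289199, -0.0646517 ,  1.46094044,  0.02161389,
        1.34987302, -0.08850324]), 'joint_vel': array([-7.62337724e-04,  8.56941965e-04,  1.55576542e-03, -1.95189724e-03,
       -2.54976230e-05, -3.31437430e-04, -1.66121984e-03]), 'joint_torque': array([ 4.94779324e-04, -6.23260474e+01,  2.47160008e-02, -3.89888227e+01,
       -6.14198064e-02,  3.95835133e-02,  1.13644528e-04]), 'ee_pos': array([0.1946301 , 0.59352497, 0.22174167]), 'eef_rot': array([ 0.57293699,  0.41447555, -0.41524659, -0.57229668]), 'ft_force': array([-0.54993865,  0.22560539, -0.37338794]), 'torque': array([0.03087044, 0.0812427 , 0.04867976]), 'width': 0.08731461132212502}
scene 51.006566529213686 272.506881148609 207.02853713013323 [0.80744619 0.42826274 0.95586166] [[-0.9085572940044557, 0.41760064908957817, -0.01154735429714741], [0.33911995036056686, 0.7211039541789703, -0.6041578821259389], [-0.2439698808843985, -0.5528279887518504, -0.7967809686945566]] ['pixels', 'fovy', 'cx', 'cy', 'R', 't', 'f']
top 47.717468199625266 277.63567186800975 210.62059966029653 [ 0.30475266 -0.16942041  1.31402093] [[0.002370214113397195, -0.9999905928473848, -0.0036326714402142267], [-0.9803223597088873, -0.0016065113471801652, -0.19739678360117882], [0.19738909073162048, 0.004029061680748631, -0.9803169454427055]] ['pixels', 'fovy', 'cx', 'cy', 'R', 't', 'f']
wrist 69.78913017979734 276.8520882751157 208.2729694992257 [0.12103288 0.61793832 0.38459386] [[0.31099525672982675, 0.9504110458617321, -0.000891176499722348], [0.9126899336410299, -0.2983902730413499, 0.27921377112283885], [0.26510193383277597, -0.08764752625324472, -0.960228553949426]] ['pixels', 'fovy', 'cx', 'cy', 'mount', 'R', 't', 'f']
```

View pics/scene0.png

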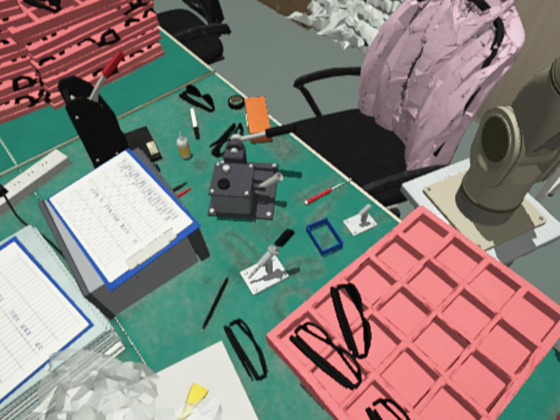

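View pics/top0.png

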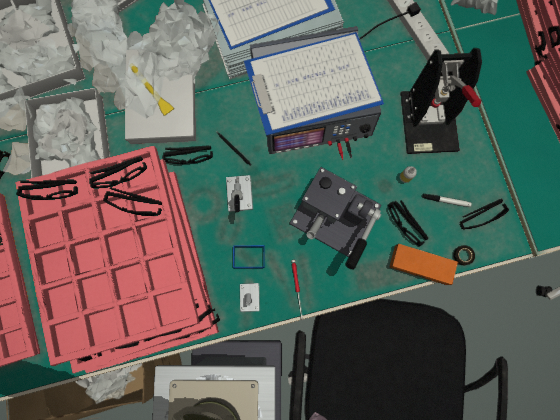

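View pics/wrist0.png

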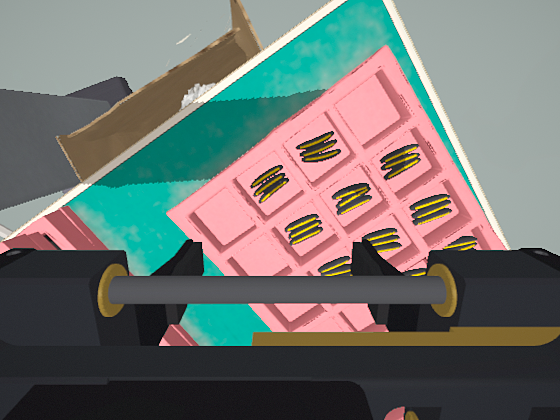

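```bash
python3 - <<'E'
import cv2
t=cv2.imread('pics/top0.png');s=cv2.imread('pics/scene0.png')
cv2.imwrite('pics/c1.png',cv2.resize(t[155:285,275:395],None,fx=5,fy=4.6*0+5,interpolation=cv2.INTER_CUBIC)[:600])
cv2.imwrite('pics/c2.png',cv2.resize(t[160:320,210:310],None,fx=3.7,fy=3.7,interpolation=cv2.INTER_CUBIC))
cv2.imwrite('pics/c3.png',cv2.resize(s[125:305,195:395],None,fx=3.3,fy=3.3,interpolation=cv2.INTER_CUBIC))
E
```

```text
(no output)
```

View pics/c1.png

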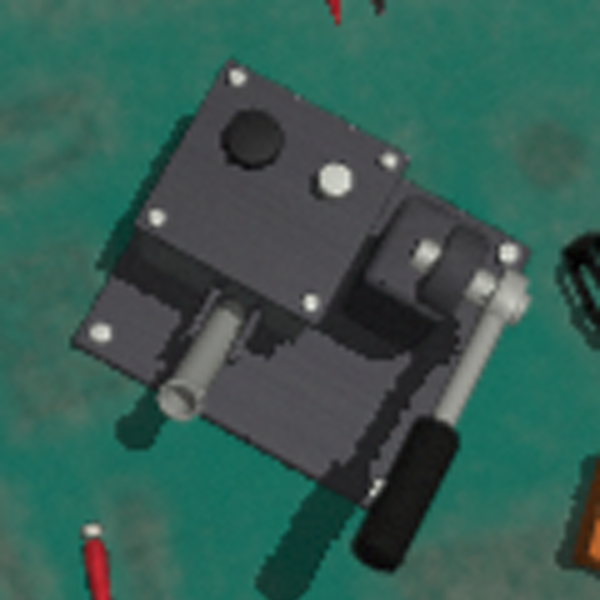

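View pics/c2.png

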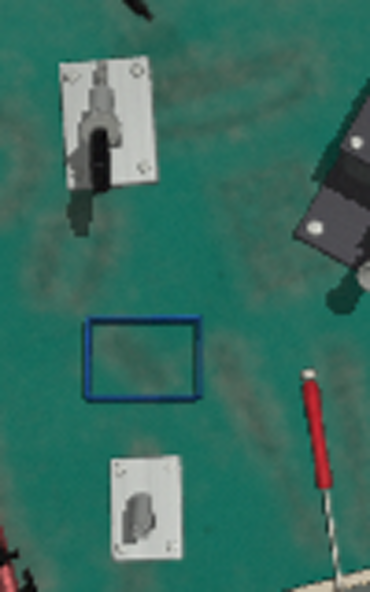

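View pics/c3.png

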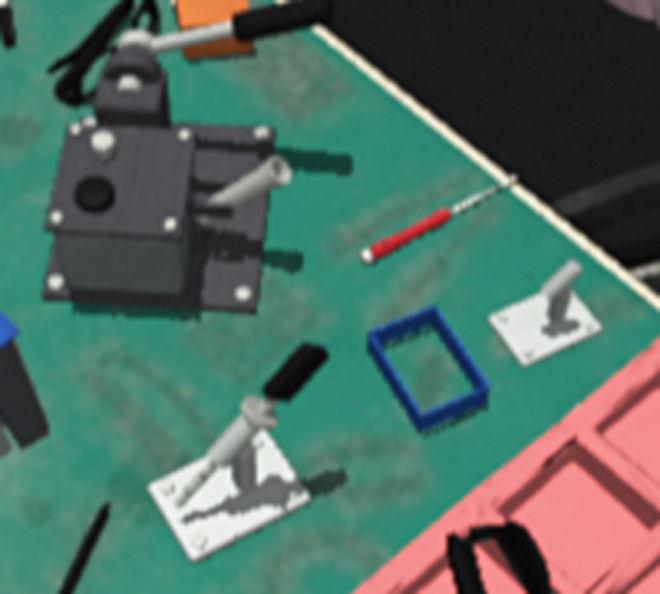

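```bash
cat > m1.py <<'E'
from h import *
ct=cam('top');cs=cam('scene')
def tri(a,b):
    A=[];B=[]
    for c,p in((ct,a),(cs,b)):
        o,d=ray(c,*p);P=np.eye(3)-np.outer(d,d);A.append(P);B.append(P@o)
    X=np.linalg.lstsq(np.vstack(A),np.hstack(B),rcond=None)[0]
    return X.round(4),np.abs(proj(ct,X)-a).max().round(1),np.abs(proj(cs,X)-b).max().round(1)
print('mouth',tri((311,235),(280.5,176.5)))
print('grip',tri((356.4,254),(280.5,130.5)))
print('handle',tri((237,203.5),(285,237.7)))
print('collar',tri((237.3,196),(273.2,249.8)))
for n,p in dict(backL=(321,167),backR=(357,186),frR=(338,220),frL=(302,202.4)).items(): print(n,onz(ct,*p,.094))
for n,p in dict(backR=(217.7,162.9),frR=(253.5,163.8),frL=(251.7,197.7),backL=(209.5,196.2)).items(): print(n,onz(cs,*p,.094))
print('mouth.100',onz(ct,311,235,.1),onz(cs,280.5,176.5,.1))
print('grip.148',onz(ct,356.4,254,.148),onz(cs,280.5,130.5,.148))
for p in((60,63),(148,57),(157,183),(68,190)): print('plate',onz(ct,p[0]/3.7+210,p[1]/3.7+160,.01))
for p in((148,490),(262,430),(313,498),(195,562)): print('plate',onz(cs,p[0]/3.3+195,p[1]/3.3+125,.01))
E
python3 m1.py
```

```text
mouth (array([ 0.4849, -0.2503,  0.096 ]), np.float64(0.3), np.float64(0.4))
grip (array([ 0.4319, -0.3595,  0.1427]), np.float64(0.1), np.float64(0.1))
handle (array([ 0.563 , -0.0598,  0.1216]), np.float64(0.1), np.float64(0.2))
collar (array([ 0.5915, -0.0584,  0.0907]), np.float64(0.4), np.float64(0.6))
backL [ 0.66938012 -0.27988792  0.094     ]
backR [ 0.61723099 -0.37433155  0.094     ]
frR [ 0.5256986 -0.3219838  0.094    ]
frL [ 0.57256346 -0.22842573  0.094     ]
backR [ 0.61408773 -0.36595114  0.094     ]
frR [ 0.52905719 -0.32216624  0.094     ]
frL [ 0.57838962 -0.21843382  0.094     ]
backL [ 0.67238947 -0.26799063  0.094     ]
mouth.100 [ 0.48515836 -0.25069049  0.1       ] [ 0.48556246 -0.24642974  0.1       ]
grip.148 [ 0.43107087 -0.35851413  0.148     ] [ 0.43452235 -0.35466817  0.148     ]
plate [ 0.66450962 -0.01763516  0.01      ]
plate [ 0.6693755  -0.08520545  0.01      ]
plate [ 0.57052504 -0.09339661  0.01      ]
plate [ 0.56500569 -0.02605955  0.01      ]
plate [ 0.67377616 -0.07812751  0.01      ]
plate [ 0.5765646  -0.08896223  0.01      ]
plate [ 0.56699668 -0.02097229  0.01      ]
plate [ 0.66521616 -0.0106171   0.01      ]
```

```bash
cat > m2.py <<'E'
from h import *
from scipy.optimize import least_squares
s=st();print(Ro.from_quat(s['eef_rot']).as_matrix().round(3)); print(np.array(vision.camera('wrist')['mount']).round(3))
ct=cam('top');cs=cam('scene')
T=lambda a:a
def model(p):
    x,y,a,mx=p; R=Ro.from_euler('z',a).as_matrix(); o=np.array([x,y,0])
    L=[[mx,0,.1],[.005-.128*np.cos(.35),-.12,.104+.128*np.sin(.35)],[.05,.0525,.094],[.05,-.0525,.094],[-.05,-.0525,.094],[-.05,.0525,.094]]
    return np.array(L)@R.T+o
pt=np.array([(311,235),(356.4,254),(321,167),(357,186),(338,220),(302,202.4)])
ps=np.array([(280.5,176.5),(280.5,130.5),(209.5,196.2),(217.7,162.9),(253.5,163.8),(251.7,197.7)])
f=lambda p:np.r_[(proj(ct,model(p))-pt).ravel(),(proj(cs,model(p))-ps).ravel()]
q=least_squares(f,[.6,-.3,-.47,-.12],loss='soft_l1');print(q.x,q.x[2]*57.3);print(q.fun.reshape(-1,2).round(1));print(model(q.x).round(4))
E
python3 m2.py
```

```text
[[ 0.312 -0.    -0.95 ]
 [ 0.95  -0.001  0.312]
 [-0.001 -1.    -0.   ]]
[[ 1.     0.     0.     0.   ]
 [-0.    -0.279  0.96  -0.163]
 [ 0.001 -0.96  -0.279  0.077]
 [ 0.     0.     0.     1.   ]]
[ 0.59463479 -0.30024575 -0.46763323 -0.1214702 ] -26.795384043871767
[[-2.  -0.4]
 [-1.3 -2.7]
 [-1.5  2.3]
 [-1.8  0.6]
 [ 1.  -0.2]
 [ 0.9 -0.4]
 [-0.1  0.3]
 [-1.2  0.2]
 [ 2.5 -3.5]
 [-1.  -0.7]
 [ 0.6 -0.9]
 [-0.2 -4.1]]
[[ 0.4862 -0.2455  0.1   ]
 [ 0.4377 -0.3554  0.1479]
 [ 0.6629 -0.2759  0.094 ]
 [ 0.6156 -0.3696  0.094 ]
 [ 0.5263 -0.3246  0.094 ]
 [ 0.5737 -0.2308  0.094 ]]
```

Request:
{"method": "arm_command", "body": {"targets": [[[-0.025,-0.002,-0.033,0,0,0],[-0.025,-0.002,-0.033,0,0,0],[-0.025,-0.002,-0.033,0,0,0],[-0.025,-0.002,-0.033,0,0,0],[-0.025,-0.002,-0.033,0,0,0],[-0.025,-0.002,-0.033,0,0,0],[-0.025,-0.002,-0.033,0,0,0],[-0.025,-0.002,-0.033,0,0,0],[-0.025,-0.002,-0.033,0,0,0],[-0.025,-0.002,-0.033,0,0,0],[-0.025,-0.002,-0.033,0,0,0],[-0.025,-0.002,-0.033,0,0,0]]], "hand": 0}}

```text
time: 1.4
ee_pos: [0.4783, 0.1836, 0.247]
eef_rot: [-0.573, -0.415, 0.415, 0.573]
ft_force: [0.4, 0.6, -0.1]
width: 0.0149
```

```bash
cat >> h.py <<'E'
def to(P,yaw=None,s=None):
    """print tool-frame delta to world pt P, and turn about tool y to bring tool x to yaw deg"""
    s=s or st(); R=Ro.from_quat(s['eef_rot']).as_matrix(); d=R.T@(np.array(P)-s['ee_pos']); print('t%.2f'%s['time'],'pos',s['ee_pos'].round(4),'d',d.round(4),'|d|',np.linalg.norm(d).round(3))
    print('xang',np.degrees(np.arctan2(R[1,0],R[0,0])).round(2),'ydir',R[:,1].round(3),'F',s['ft_force'].round(2),'w',round(s['width'],4))
    if yaw is not None: print('turn y', (np.degrees(np.arctan2(R[1,0],R[0,0]))-yaw).round(2))
E
python3 -c "
from h import *
to([.437,-.356,.25],63.2)"
```

```text
t1.40 pos [0.4783 0.1836 0.247 ] d [-0.5256 -0.0034 -0.1288] |d| 0.541
xang 71.85 ydir [ 0.001  0.001 -1.   ] F [ 0.41  0.58 -0.09] w 0.0149
turn y 8.65
```

Request:
{"method": "arm_command", "body": {"targets": [[[-0.04,0,-0.01,0,0,0],[-0.04,0,-0.01,0,0,0],[-0.04,0,-0.01,0,0,0],[-0.04,0,-0.01,0,0,0],[-0.04,0,-0.01,0,0,0],[-0.04,0,-0.01,0,0,0],[-0.04,0,-0.01,0,0,0],[-0.04,0,-0.01,0,0,0],[-0.04,0,-0.01,0,0,0],[-0.04,0,-0.01,0,0,0],[-0.04,0,-0.01,0,4.3,0],[-0.025,0,-0.005,0,4.3,0]]]}}

```text
time: 2.4
ee_pos: [0.439, -0.296, 0.247]
eef_rot: [0.604, 0.369, -0.369, -0.603]
ft_force: [-0.3, 0.3, -0.8]
width: 0.0004
```

```bash
python3 -c "
from h import *
to([.437,-.356,.25],63.2)
c=cam('wrist','w1'); print(proj(c,[[.4862,-.2455,.1],[.437,-.356,.148]]))
cam('top','t1')"
```

```text
t2.40 pos [ 0.439 -0.296  0.247] d [-0.0543 -0.0029 -0.0256] |d| 0.06
xang 62.91 ydir [ 0.001 -0.002 -1.   ] F [-0.34  0.34 -0.79] w 0.0004
turn y -0.29
[[338.58252184 213.84233755]
 [218.4803382  235.84013308]]
```

View pics/w1.png

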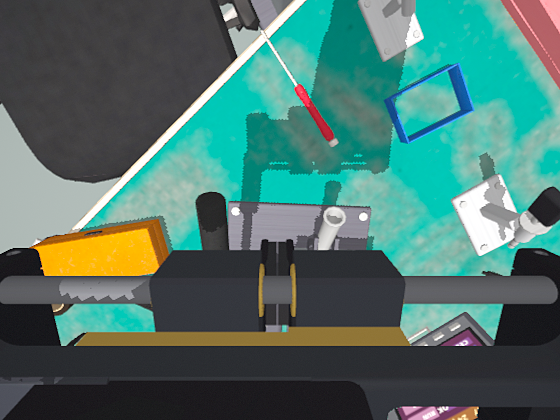

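```bash
python3 -c "
from h import *
im=cv2.imread('pics/w1.png')
cv2.imwrite('pics/w1c.png',cv2.resize(im[180:260,180:380],None,fx=4,fy=4,interpolation=cv2.INTER_CUBIC))"
```

```text
(no output)
```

View pics/w1c.png

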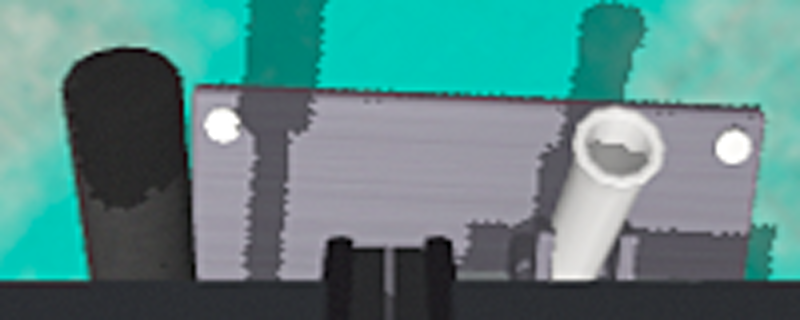

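```bash
python3 -c "
from h import *
c=cam('wrist')
print('mouth',onz(c,334.5,216.7,.1)); print('grip',onz(c,213.8,236,.148))
a=onz(c,180+195/4,180+87/4,.008);b=onz(c,180+762/4,180+108/4,.008);print(a,b,np.degrees(np.arctan2(*(b-a)[:2])),np.linalg.norm(b-a))
a=onz(c,180+222/4,180+125/4,.01);b=onz(c,180+734/4,180+147/4,.01);print(a,b,np.degrees(np.arctan2(*(b-a)[:2])))
# lever axis from pts; grip end at 41mm out from grip center: z .148+.014
g=onz(c,213.8,236,.148)
"
```

```text
mouth [ 0.48588907 -0.25188467  0.1       ]
grip [ 0.43355024 -0.36075421  0.148     ]
[ 0.43392679 -0.36997464  0.008     ] [ 0.53059058 -0.19903532  0.008     ] 29.48754983207526 0.1963775404493567
[ 0.44972686 -0.36791012  0.01      ] [ 0.53843286 -0.21339295  0.01      ] 29.859490297867094
```

```bash
python3 -c "
from h import *
to([.4325,-.360,.185],60.4)"
```

```text
t2.55 pos [ 0.439  -0.2941  0.2465] d [-0.0616  0.0616 -0.0241] |d| 0.09
xang 62.98 ydir [-0.    -0.001 -1.   ] F [-0.23  0.42  0.27] w 0.0007
turn y 2.58
```

Request:
{"method": "arm_command", "body": {"targets": [[[-0.0205,0.0205,-0.008,0,1.3,0],[-0.0205,0.0205,-0.008,0,1.3,0],[-0.0205,0.0205,-0.008,0,0,0],[0,0,0,0,0,0],[0,0.02,0,0,0,0],[0,0.02,0,0,0,0],[0,0.02,0,0,0,0],[0,0.02,0,0,0,0],[0,0.014,0,0,0,0],[0,0,0,0,0,0],[0,0,0,0,0,0]]]}}

```text
time: 3.47
ee_pos: [0.4328, -0.3558, 0.0913]
eef_rot: [-0.609, -0.358, 0.358, 0.611]
ft_force: [-4.3, 2.6, 7.0]
width: 0.0006
```

```bash
python3 -c "
from h import *
to([.4325,-.360,.088],60.4)
cam('scene','s2');c=cam('wrist','w2')"
```

```text
t3.47 pos [ 0.4328 -0.3558  0.0913] d [-0.0038  0.0033 -0.0018] |d| 0.005
xang 60.78 ydir [-0.001  0.002 -1.   ] F [-4.34  2.61  7.03] w 0.0006
turn y 0.38
```

View pics/s2.png

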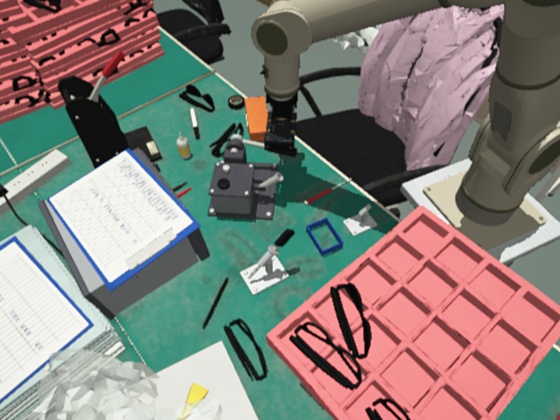

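View pics/w2.png

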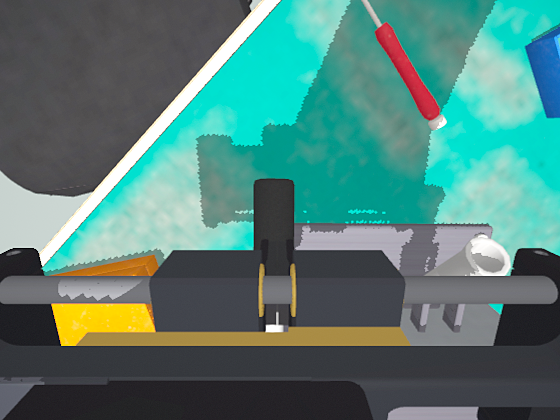

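Request:
{"method": "arm_command", "body": {"targets": [[[0,0.006,0,0,0,0],[0,0,0,0,0,0],[0,0,0,0,0,0]]]}}

```text
time: 3.82
ee_pos: [0.4334, -0.3562, 0.0871]
eef_rot: [-0.61, -0.358, 0.357, 0.61]
ft_force: [-6.2, 4.9, 18.7]
width: 0.0007
```

Request:
{"method": "arm_command", "body": {"targets": [[[0,-0.025,0,0,0,0],[0,-0.025,0,0,0,0],[0,-0.025,0,0,0,0],[0,-0.025,0,0,0,0],[0,0,0,0,0,0],[0,0,0,0,0,0],[0,0,0,0,0,0],[0,0,0,0,0,0],[0,0,0,0,0,0]]]}}

```text
time: 4.57
ee_pos: [0.4321, -0.3568, 0.1842]
eef_rot: [-0.61, -0.357, 0.357, 0.611]
ft_force: [0.3, -0.1, 0.1]
width: 0.0006
```

```bash
python3 -c "
from h import *
to([.4325,-.360,.185],60.4)
c=cam('wrist','w3');cam('scene','s3')"
```

```text
t4.57 pos [ 0.4321 -0.3568  0.1842] d [-0.0026 -0.0008 -0.0019] |d| 0.003
xang 60.68 ydir [-0.001  0.001 -1.   ] F [ 0.28 -0.14  0.14] w 0.0006
turn y 0.28
```

View pics/w3.png

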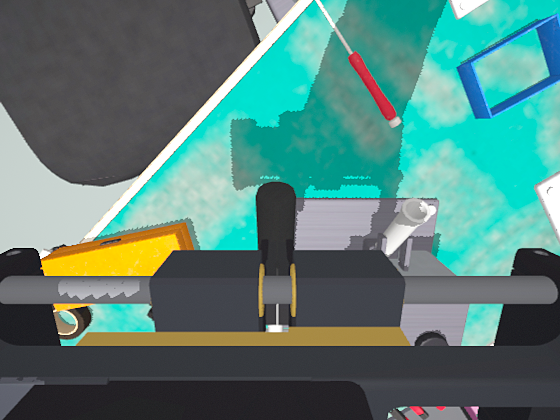

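Request:
{"method": "arm_command", "body": {"targets": [[[0,0.025,0,0,0,0],[0,0.025,0,0,0,0],[0,0.025,0,0,0,0],[0,0.025,0,0,0,0],[0,0,0,0,0,0],[0,0,0,0,0,0],[0,0,0,0,0,0]]]}}

```text
time: 5.25
ee_pos: [0.4327, -0.3581, 0.0868]
eef_rot: [0.611, 0.357, -0.356, -0.61]
ft_force: [-6.0, 5.1, 24.5]
width: 0.0003
```

Request:
{"method": "arm_command", "body": {"targets": [[[0,-0.025,0,0,0,0],[0,-0.025,0,0,0,0],[0,-0.025,0,0,0,0],[0,-0.025,0,0,0,0],[0,-0.005,0,0,0,0],[0,0,0,0,0,0],[0,0,0,0,0,0],[0,0,0,0,0,0],[0,0,0,0,0,0],[0,0,0,0,0,0],[0,0,0,0,0,0]]]}}

```text
time: 6.17
ee_pos: [0.432, -0.3573, 0.1894]
eef_rot: [-0.61, -0.357, 0.357, 0.611]
ft_force: [-0.7, -0.3, -0.2]
width: 0.0006
```

Request:
{"method": "arm_command", "body": {"targets": [[[0,0.03,0,0,0,0],[0,0.025,0,0,0,0],[0,0.025,0,0,0,0],[0,0.025,0,0,0,0],[0,0,0,0,0,0],[0,0,0,0,0,0],[0,0,0,0,0,0]]]}}

```text
time: 6.75
ee_pos: [0.4326, -0.358, 0.0868]
eef_rot: [0.611, 0.357, -0.356, -0.61]
ft_force: [-8.0, 6.2, 24.6]
width: -0.0
```

Request:
{"method": "arm_command", "body": {"targets": [[[0,-0.025,0,0,0,0],[0,-0.025,0,0,0,0],[0,-0.025,0,0,0,0],[0,-0.025,0,0,0,0],[0,-0.005,0,0,0,0],[0,0,0,0,0,0],[0,0,0,0,0,0],[0,0,0,0,0,0],[0,0,0,0,0,0],[0,0,0,0,0,0],[0,0,0,0,0,0]]]}}

```text
time: 7.67
ee_pos: [0.432, -0.3573, 0.1893]
eef_rot: [-0.61, -0.357, 0.357, 0.611]
ft_force: [-0.3, -0.0, -0.8]
width: 0.0008
```

Request:
{"method": "arm_command", "body": {"targets": [[[0,0.03,0,0,0,0],[0,0.025,0,0,0,0],[0,0.025,0,0,0,0],[0,0.025,0,0,0,0],[0,0,0,0,0,0],[0,0,0,0,0,0],[0,0,0,0,0,0]]]}}

```text
time: 8.25
ee_pos: [0.4327, -0.358, 0.0868]
eef_rot: [0.611, 0.357, -0.356, -0.61]
ft_force: [-6.9, 6.1, 23.8]
width: 0.0005
```

Request:
{"method": "arm_command", "body": {"targets": [[[0,-0.025,0,0,0,0],[0,-0.025,0,0,0,0],[0,-0.025,0,0,0,0],[0,-0.03,0,0,0,0],[0,-0.03,0,0,0,0],[0,-0.03,0,0,0,0],[0.025,0,0,0,0,0],[0.04,0,0,0,0,0],[0.04,0,0,0,0,0],[0,0,0,0,0,0],[0,0,0,0,0,0]]], "hand": 0.6}}

```text
time: 9.17
ee_pos: [0.4852, -0.2633, 0.2495]
eef_rot: [-0.609, -0.359, 0.359, 0.61]
ft_force: [-1.6, -0.4, 0.4]
width: 0.0519
```

```bash
python3 -c "
from h import *
to([.56,-.06,.25],95)
c=cam('wrist','w4');cam('top','t4')"
```

```text
t9.17 pos [ 0.4852 -0.2633  0.2495] d [ 0.2141 -0.0004  0.0333] |d| 0.217
xang 60.95 ydir [-0.001  0.001 -1.   ] F [-1.61 -0.45  0.42] w 0.0519
turn y -34.05
```

View pics/w4.png

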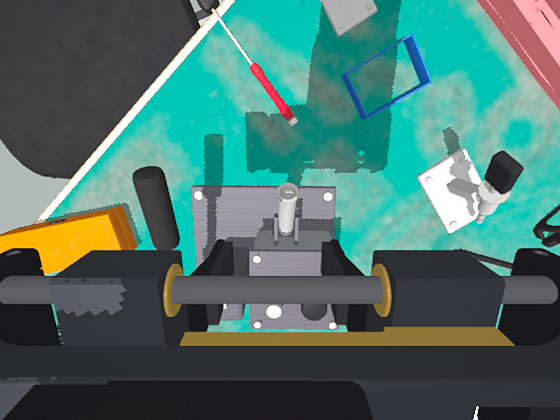

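```bash
python3 -c "
from h import *
im=cv2.imread('pics/w4.png')
cv2.imwrite('pics/w4c.png',np.hstack([cv2.resize(im[170:250,245:345],None,fx=4,fy=4,interpolation=cv2.INTER_CUBIC),cv2.resize(im[145:225,440:540],None,fx=4,fy=4,interpolation=cv2.INTER_CUBIC)]))"
```

```text
(no output)
```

View pics/w4c.png

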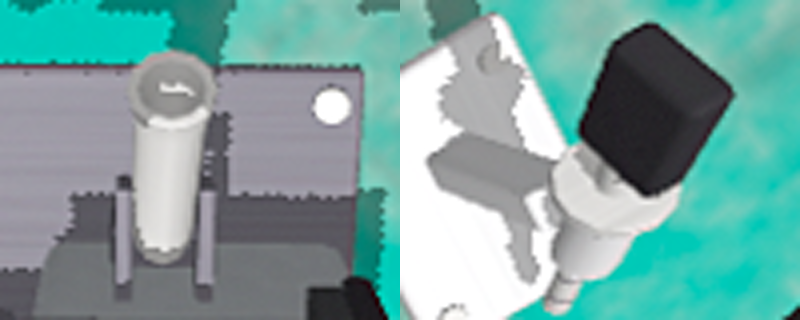

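Request:
{"method": "arm_command", "body": {"targets": [[[0.036,0,0.005,0,0,0],[0.036,0,0.005,0,0,0],[0.036,0,0.005,0,0,0],[0.036,0,0.005,0,0,0],[0.036,0,0.005,0,0,0],[0.034,0,0.005,0,-6.8,0],[0,0,0,0,-6.8,0],[0,0,0,0,-6.8,0],[0,0,0,0,-6.8,0],[0,0,0,0,-6.8,0],[0,0,0,0,0,0],[0,0,0,0,0,0]]]}}

```text
time: 10.27
ee_pos: [0.5623, -0.0663, 0.25]
eef_rot: [-0.481, -0.518, 0.518, 0.481]
ft_force: [-0.3, -0.3, 0.7]
width: 0.052
```

```bash
python3 -c "
from h import *
to([.56,-.06,.25],95)
c=cam('wrist','w5');im=c['pixels']
cv2.imwrite('pics/w5c.png',cv2.resize(im[150:250,210:350],None,fx=5,fy=5,interpolation=cv2.INTER_CUBIC))"
```

```text
t10.27 pos [ 0.5623 -0.0663  0.25  ] d [ 0.0064 -0.      0.0018] |d| 0.007
xang 94.3 ydir [-0. -0. -1.] F [-0.29 -0.32  0.73] w 0.052
turn y -0.7
```

View pics/w5.png

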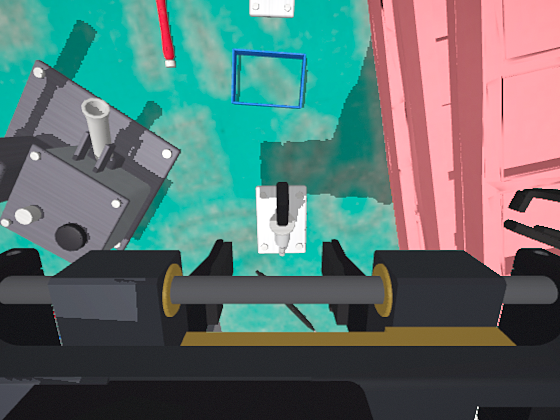

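View pics/w5c.png

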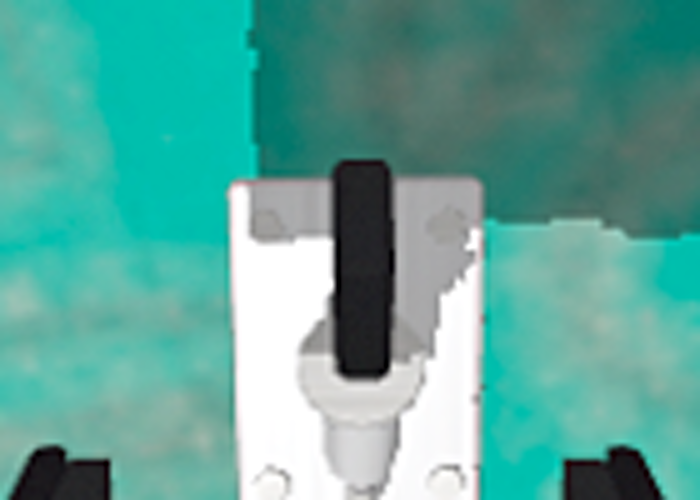

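```bash
cat > m3.py <<'E'
from h import *
c=cam('wrist')
a=onz(c,257,186.4,.01);b=onz(c,306,185.4,.01)
print(a,b,np.linalg.norm(a-b))
for yaw in (4.3,5.5):
    R=Ro.from_euler('z',yaw,degrees=True).as_matrix(); o=(a+b)/2+R@[.05,0,0];o[2]=0
    h=o+R@[-.02-.044*.7071,0,.095+.044*.7071]; s=o+R@[-.02,0,.095]
    print(yaw,'o',o,'handle',h,'seat',s)
    ax=R@np.array([-.7071,0,.7071]); xx=R@np.array([.7071,0,.7071])
    for i in(-1,1):
        for j in(-1,1): print(i,j,proj(c,h+.024*i*ax+.013*j*xx).round(1),end='')
    print('h',proj(c,h).round(1))
print('crop handle rows: top 182, bottom 225.6, col 282.4; at z.126:',onz(c,282.4,203,.126))
E
python3 m3.py; python3 -c "
from h import *
s=st()"
```

```text
[ 0.57301518 -0.09174049  0.01      ] [ 0.56659854 -0.02522413  0.01      ] 0.06682514637879622
4.3 o [ 0.61966611 -0.05473338  0.        ] handle [ 0.56869759 -0.05856572  0.1261124 ] seat [ 0.59972241 -0.05623295  0.095     ]
-1 -1 [[282.7 209.2]]-1 1 [[283.  231.1]]1 -1 [[283.6 184.8]]1 1 [[283.9 209. ]]h [[283.3 209.1]]
5.5 o [ 0.61957667 -0.05369002  0.        ] handle [ 0.56869958 -0.05858893  0.1261124 ] seat [ 0.59966874 -0.05560694  0.095     ]
-1 -1 [[282.8 209.2]]-1 1 [[283.5 231.1]]1 -1 [[283.  184.9]]1 1 [[283.7 209. ]]h [[283.2 209.1]]
crop handle rows: top 182, bottom 225.6, col 282.4; at z.126: [ 0.56250545 -0.05992647  0.126     ]
```

```bash
python3 -c "
from h import *
to([.564,-.0597,.105],95.3)"
```

```text
t10.37 pos [ 0.5624 -0.0656  0.25  ] d [ 0.0058  0.145  -0.002 ] |d| 0.145
xang 94.35 ydir [-0.  0. -1.] F [ 0.36  0.38 -0.08] w 0.0517
turn y -0.95
```

Request:
{"method": "arm_command", "body": {"targets": [[[0.006,0,-0.002,0,-1,0],[0,0.03,0,0,0,0],[0,0.03,0,0,0,0],[0,0.03,0,0,0,0],[0,0.025,0,0,0,0],[0,0.015,0,0,0,0],[0,0.015,0,0,0,0],[0,0,0,0,0,0],[0,0,0,0,0,0],[0,0,0,0,0,0]]]}}

```text
time: 11.2
ee_pos: [0.5647, -0.0584, 0.106]
eef_rot: [0.475, 0.524, -0.524, -0.475]
ft_force: [-0.3, 0.2, 0.4]
width: 0.0524
```

```bash
python3 -c "
from h import *
to([.564,-.0597,.105],95.3)
c=cam('wrist','w6');im=c['pixels'];print(proj(c,[.564,-.0597,.124]))
cv2.imwrite('pics/w6c.png',cv2.resize(im[130:270,190:370],None,fx=4,fy=4,interpolation=cv2.INTER_CUBIC))
im=cam('scene')['pixels'];cv2.imwrite('pics/s6c.png',cv2.resize(im[200:310,220:340],None,fx=5,fy=5,interpolation=cv2.INTER_CUBIC))"
```

```text
t11.20 pos [ 0.5647 -0.0584  0.106 ] d [-0.0012  0.001   0.0008] |d| 0.002
xang 95.63 ydir [ 0.001  0.    -1.   ] F [-0.26  0.25  0.39] w 0.0524
turn y 0.33
[[273.70935357 270.43238125]]
```

View pics/w6c.png

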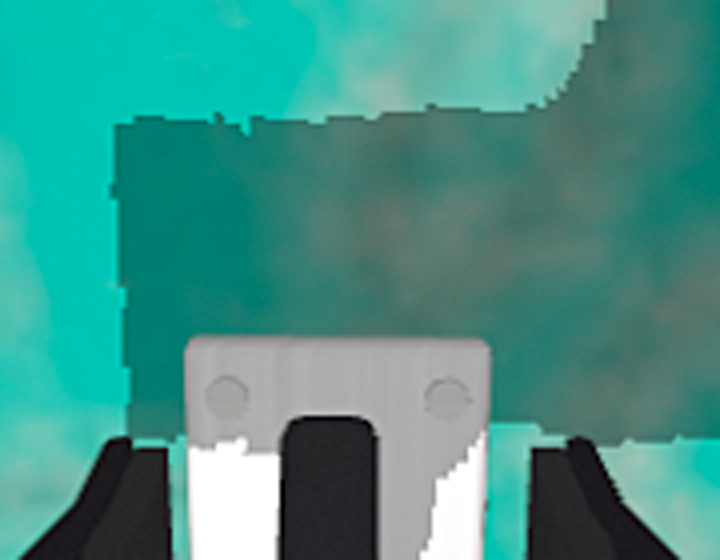

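View pics/s6c.png

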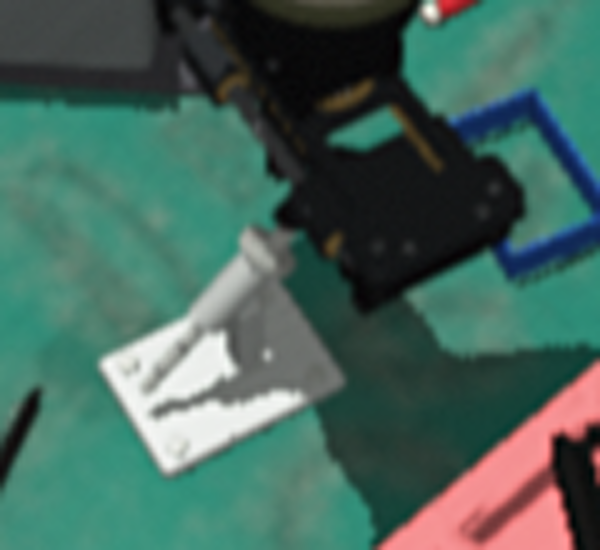

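Request:
{"method": "arm_command", "body": {"targets": [[[-0.0025,0,0,0,0,0],[0,0,0,0,0,0],[0,0,0,0,0,0]]]}}

```text
time: 11.55
ee_pos: [0.5645, -0.0613, 0.1054]
eef_rot: [0.475, 0.524, -0.524, -0.475]
ft_force: [0.1, -0.9, 0.5]
width: 0.0522
```

Request:
{"method": "arm_command", "body": {"targets": [[[0,0,0,0,0,0],[0,0,0,0,0,0],[0,0,0,0,0,0],[0,0,0,0,0,0],[0,0,0,0,0,0],[0,0,0,0,0,0],[0,0,0,0,0,0],[0,0,0,0,0,0]]], "hand": 0, "grip_force": 35}}

```text
time: 12.22
ee_pos: [0.5643, -0.061, 0.105]
eef_rot: [0.475, 0.524, -0.524, -0.475]
ft_force: [0.1, -0.4, 0.3]
width: 0.0116
```

Request:
{"method": "arm_command", "body": {"targets": [[[0,-0.012,0.012,0,0,0],[0,-0.014,0.014,0,0,0],[0,-0.014,0.014,0,0,0],[0,-0.014,0.014,0,0,0],[0,-0.014,0.014,0,0,0],[0,-0.014,0.014,0,0,0],[0,-0.014,0.014,0,0,0],[0,-0.025,0,0,0,0],[0,-0.025,0,0,0,0],[0,0,0,0,0,0]]]}}

```text
time: 13.05
ee_pos: [0.4704, -0.0707, 0.2554]
eef_rot: [0.476, 0.526, -0.522, -0.474]
ft_force: [1.1, -0.1, -0.0]
width: 0.0119
```

```bash
python3 -c "
from h import *
to([.45,-.0597,.25],60.4)
c=cam('wrist','w7');im=c['pixels']
cv2.imwrite('pics/w7c.png',cv2.resize(im[130:350,190:370],None,fx=3,fy=3,interpolation=cv2.INTER_CUBIC)[:600])
im=cam('scene','s7')['pixels']"
```

```text
t13.05 pos [ 0.4704 -0.0707  0.2554] d [0.013  0.0053 0.0192] |d| 0.024
xang 95.63 ydir [ 0.006  0.001 -1.   ] F [ 1.13 -0.05 -0.05] w 0.0119
turn y 35.23
```

View pics/w7.png

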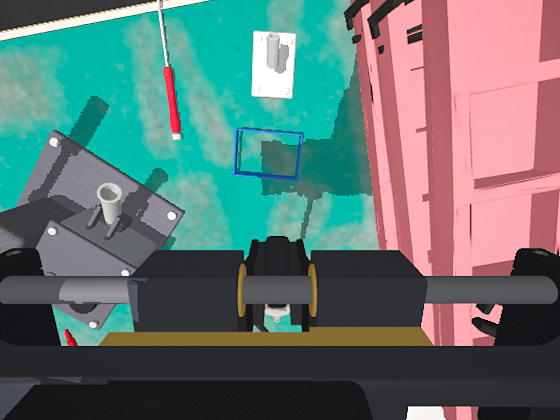

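View pics/s7.png

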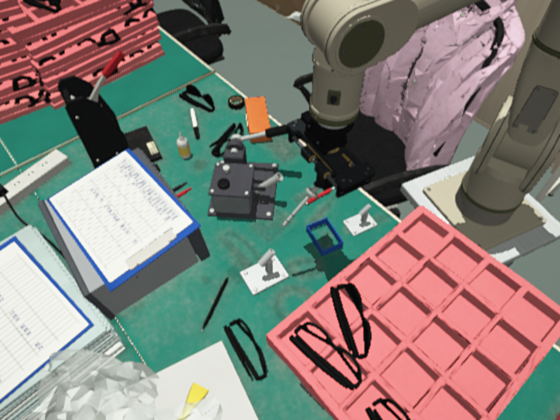

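```bash
python3 -c "
from h import *
im=cv2.imread('pics/s7.png');cv2.imwrite('pics/s7c.png',cv2.resize(im[165:245,265:365],None,fx=7,fy=7,interpolation=cv2.INTER_CUBIC))
im=cam('top','t7')['pixels'];s=st();p=proj(cam('top'),s['ee_pos'])[0].astype(int);print(p)
x0=p[0]-50;y0=p[1]-60;print(x0,y0);cv2.imwrite('pics/t7c.png',cv2.resize(im[y0:y0+85,x0:x0+100],None,fx=7,fy=7,interpolation=cv2.INTER_CUBIC))"
```

```text
[235 232]
185 172
```

View pics/s7c.png

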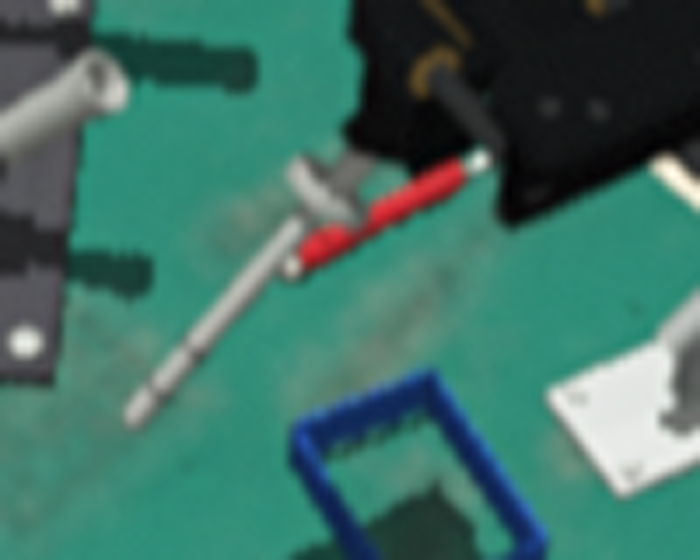

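View pics/t7c.png

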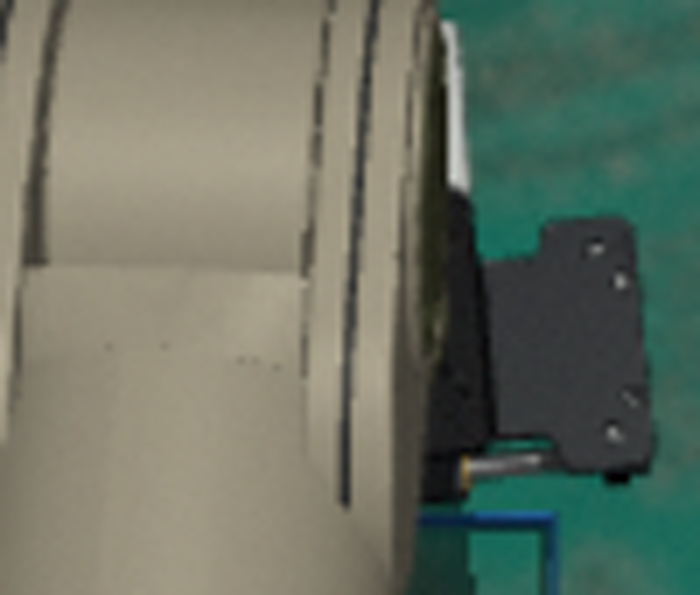

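```bash
cat > m4.py <<'E'
from h import *
c=cam('scene');s=st();R=Ro.from_quat(s['eef_rot']).as_matrix();p=s['ee_pos']
def pl(u,v):
    o,d=ray(c,u,v); return R.T@(o+d*(R[:,0]@(p-o))/(R[:,0]@d)-p)
import sys
a=[float(v) for v in sys.argv[1:]]
S=pl(a[0],a[1]);T=pl(a[2],a[3])
d=S-T; print('seat(tool)',S.round(4),'tip',T.round(4),'len',np.linalg.norm(d).round(4),'ang below horiz',np.degrees(np.arctan2(-d[1],d[2])).round(1))
u=d/np.linalg.norm(d); h=T+u*(.095+.044); print('handle centre (tool) from tip',h.round(4),'seat from tip',(T+u*.095).round(4))
E
python3 m4.py 309.1 193.6 283.6 224.6
```

```text
seat(tool) [ 0.      0.0082 -0.0371] tip [ 0.      0.0758 -0.0986] len 0.0914 ang below horiz 47.7
handle centre (tool) from tip [ 0.     -0.027  -0.0051] seat from tip [ 0.      0.0056 -0.0347]
```

```bash
cat > m5.py <<'E'
from h import *
import sys
k=float(sys.argv[1]); yaw=float(sys.argv[2]) if len(sys.argv)>2 else 60.6
seat=np.array([0,.0085,-.036]); mouth=np.array([.4856,-.2512,.100])
a=np.radians(yaw); R=np.c_[[np.cos(a),np.sin(a),0],[0,0,-1],[-np.sin(a),np.cos(a),0]]
out=R@np.array([0,-.7071,.7071])
P=mouth-R@seat+out*k; print('TCP target',P.round(4)); to(P,yaw)
E
python3 m5.py .13
```

```text
TCP target [ 0.3742 -0.1884  0.2004]
t13.30 pos [ 0.4682 -0.0705  0.2499] d [-0.1081  0.0496  0.1051] |d| 0.159
xang 95.65 ydir [-0.002 -0.    -1.   ] F [-0.41 -0.56  0.79] w 0.012
turn y 35.05
```

Request:
{"method": "arm_command", "body": {"targets": [[[-0.027,0,0.025,0,0,0],[-0.027,0,0.025,0,0,0],[-0.027,0,0.025,0,0,0],[-0.027,0,0.025,0,7,0],[0,0,0,0,7,0],[0,0,0,0,7,0],[0,0,0,0,7,0],[0,0,0,0,7,0],[0,0,0,0,0,0],[0,0,0,0,0,0]]]}}

```text
time: 14.13
ee_pos: [0.3795, -0.1878, 0.2503]
eef_rot: [-0.609, -0.358, 0.359, 0.61]
ft_force: [0.2, 0.0, 0.0]
width: 0.012
```

```bash
python3 m5.py .115; python3 -c "
from h import *
c=cam('wrist','w8');print(proj(c,[.4856,-.2512,.1]))
im=cam('scene','s8')['pixels'];x0,y0=225,130;cv2.imwrite('pics/s8c.png',cv2.resize(im[y0:y0+80,x0:x0+100],None,fx=7,fy=7,interpolation=cv2.INTER_CUBIC))"
```

```text
TCP target [ 0.3834 -0.1936  0.1898]
t14.13 pos [ 0.3795 -0.1878  0.2503] d [-0.0031  0.0605 -0.0063] |d| 0.061
xang 60.85 ydir [-0.001 -0.    -1.   ] F [0.18 0.03 0.  ] w 0.012
turn y 0.25
[[273.79545054 297.65748762]]
```

View pics/s8c.png

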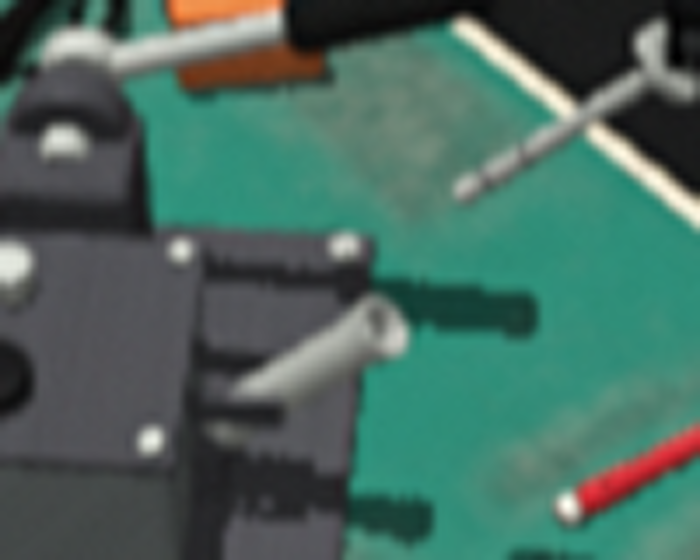

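View pics/w8.png

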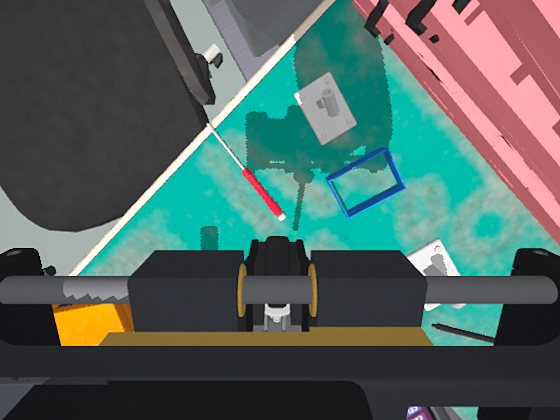

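```bash
python3 m4.py 317.7 140.9 290.9 157.3; python3 - <<'E'
from h import *
c=cam('scene');s=st();R=Ro.from_quat(s['eef_rot']).as_matrix()
print('mouth proj',proj(c,[.4856,-.2512,.1]),'seen',225+383/7,130+325/7)
cw=None
E
```

```text
seat(tool) [ 0.      0.0188 -0.0347] tip [ 0.      0.078  -0.0958] len 0.0851 ang below horiz 44.1
handle centre (tool) from tip [ 0.     -0.0187  0.004 ] seat from tip [ 0.      0.0119 -0.0276]
mouth proj [[279.69640923 175.24267568]] seen 279.7142857142857 176.42857142857144
```

```bash
python3 - <<'E'
from h import *
c=cam('wrist'); M=np.array(c['mount'])
def W(pos,q,u,v,z):
    T=np.eye(4);T[:3,:3]=Ro.from_quat(q).as_matrix();T[:3,3]=pos;X=T@M;c['R']=X[:3,:3].T;c['t']=-X[:3,:3].T@X[:3,3];return onz(c,u,v,z)
m4=W([.4852,-.2633,.2495],[-.609,-.359,.359,.61],288.25,192,.1)
m1=np.array([.4859,-.2519,.1]); mt=np.array([.4852,-.2507,.1]); ms=onz(cam('scene'),279.7,176.4,.1)
m5=W([0.5623,-0.0663,0.25],[-.481,-.518,.518,.481],97,107,.1)
a=np.radians(60.6);y=np.array([np.cos(a),np.sin(a),0]);x=np.array([np.sin(a),-np.cos(a),0])
for n,m in dict(m1=m1,m4=m4,top=mt,sc=ms,m5=m5).items(): print(n,m.round(4),'lat',(m@y).round(4),'fwd',(m@x).round(4))
E
```

```text
m1 [ 0.4859 -0.2519  0.1   ] lat 0.0191 fwd 0.547
m4 [ 0.4868 -0.2502  0.1   ] lat 0.021 fwd 0.547
top [ 0.4852 -0.2507  0.1   ] lat 0.0198 fwd 0.5458
sc [ 0.4873 -0.2476  0.1   ] lat 0.0235 fwd 0.5461
m5 [ 0.4853 -0.2497  0.1   ] lat 0.0207 fwd 0.5453
```

```bash
sed -i 's/seat=np.*$/seat=np.array([0,.0095,-.0335]); mouth=np.array([.4856,-.2504,.100])/' m5.py; python3 m5.py .11
```

```text
TCP target [ 0.3887 -0.1958  0.1873]
t14.43 pos [ 0.3799 -0.1877  0.2509] d [-0.0027  0.0636 -0.0116] |d| 0.065
xang 60.75 ydir [-0.  0. -1.] F [ 0.4  -0.4  -1.48] w 0.0117
turn y 0.15
```

Request:
{"method": "arm_command", "body": {"targets": [[[-0.0027,0.016,-0.003,0,0,0],[0,0.016,-0.003,0,0,0],[0,0.016,-0.003,0,0,0],[0,0.016,-0.0026,0,0,0],[0,0,0,0,0,0],[0,0,0,0,0,0],[0,0,0,0,0,0]]]}}

```text
time: 15.02
ee_pos: [0.389, -0.1959, 0.1879]
eef_rot: [0.61, 0.357, -0.357, -0.61]
ft_force: [0.6, -0.1, -0.6]
width: 0.0119
```

```bash
python3 m5.py .11; python3 -c "
from h import *
im=cam('scene','s9')['pixels'];x0,y0=245,130;cv2.imwrite('pics/s9c.png',cv2.resize(im[y0:y0+70,x0:x0+85],None,fx=8.5,fy=8.5,interpolation=cv2.INTER_CUBIC))
cam('top','t9');cam('wrist','w9')"
```

```text
TCP target [ 0.3887 -0.1958  0.1873]
t15.02 pos [ 0.389  -0.1959  0.1879] d [-0.      0.0006  0.0003] |d| 0.001
xang 60.67 ydir [ 0.001 -0.    -1.   ] F [ 0.6  -0.12 -0.57] w 0.0119
turn y 0.07
```

View pics/s9c.png

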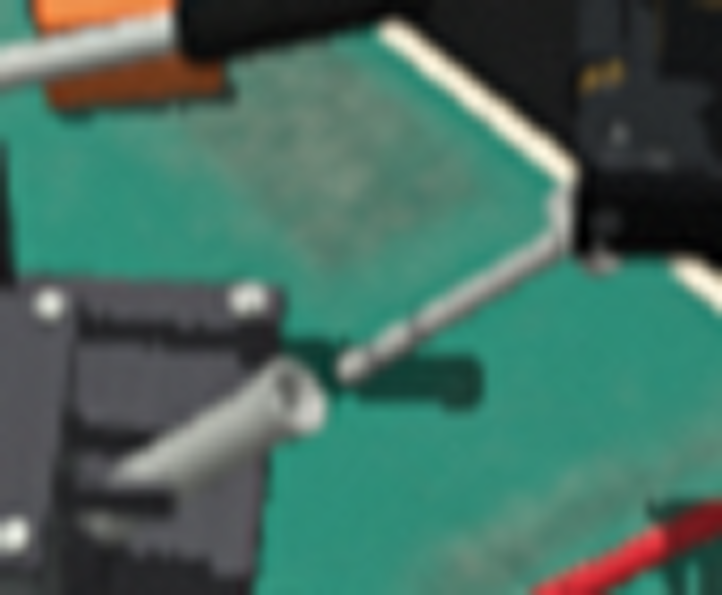

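View pics/t9.png

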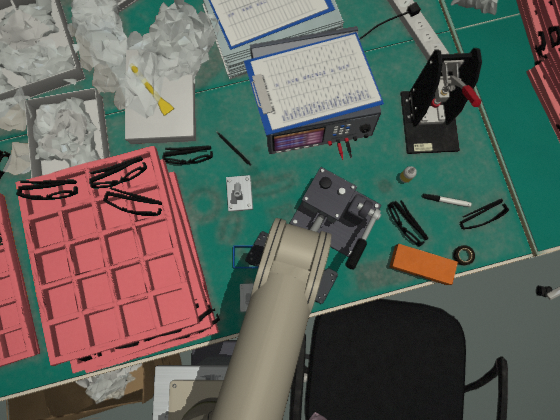

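View pics/w9.png

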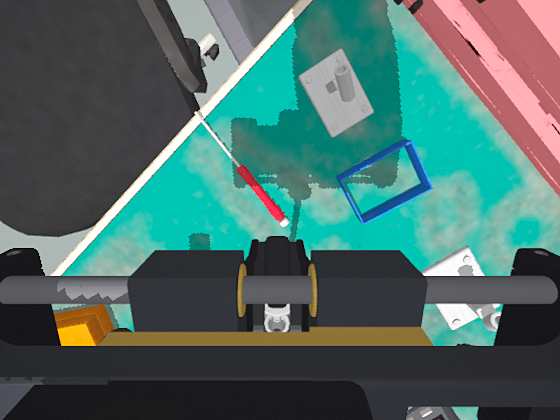

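Request:
{"method": "arm_command", "body": {"targets": [[[0,0.007,-0.007,0,0,0],[0,0.007,-0.007,0,0,0],[0,0.007,-0.007,0,0,0],[0,0,0,0,0,0],[0,0,0,0,0,0]]]}}

```text
time: 15.58
ee_pos: [0.4069, -0.2062, 0.1663]
eef_rot: [-0.61, -0.357, 0.357, 0.61]
ft_force: [0.4, 0.1, -0.3]
width: 0.012
```

```bash
python3 m5.py .08; python3 -c "
from h import *
im=cam('scene','s10')['pixels'];x0,y0=245,130;cv2.imwrite('pics/s10c.png',cv2.resize(im[y0:y0+70,x0:x0+85],None,fx=8.5,fy=8.5,interpolation=cv2.INTER_CUBIC))"
```

```text
TCP target [ 0.4071 -0.2062  0.1661]
t15.58 pos [ 0.4069 -0.2062  0.1663] d [ 0.0002  0.0002 -0.0002] |d| 0.0
xang 60.64 ydir [-0. -0. -1.] F [ 0.4   0.13 -0.32] w 0.012
turn y 0.04
```

View pics/s10c.png

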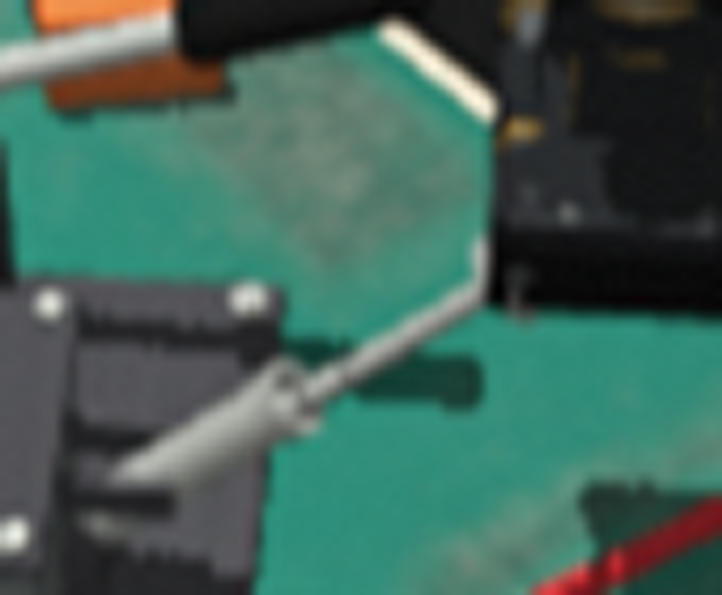

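Request:
{"method": "arm_command", "body": {"targets": [[[0,0.007,-0.007,0,0,0],[0,0.007,-0.007,0,0,0],[0,0,0,0,0,0],[0,0,0,0,0,0]]]}}

```text
time: 15.97
ee_pos: [0.4191, -0.213, 0.1525]
eef_rot: [0.61, 0.357, -0.357, -0.61]
ft_force: [0.6, 0.7, -0.8]
width: 0.0119
```

Request:
{"method": "arm_command", "body": {"targets": [[[0,0.007,-0.007,0,0,0],[0,0.007,-0.007,0,0,0],[0,0,0,0,0,0],[0,0,0,0,0,0]]]}}

```text
time: 16.3
ee_pos: [0.4312, -0.2199, 0.1385]
eef_rot: [0.61, 0.357, -0.357, -0.61]
ft_force: [-0.4, -0.9, 0.0]
width: 0.0117
```

Request:
{"method": "arm_command", "body": {"targets": [[[0,0.007,-0.007,0,0,0],[0,0.007,-0.007,0,0,0],[0,0,0,0,0,0],[0,0,0,0,0,0]]]}}

```text
time: 16.63
ee_pos: [0.4434, -0.2268, 0.1246]
eef_rot: [0.611, 0.357, -0.357, -0.61]
ft_force: [1.0, 0.9, -1.3]
width: 0.0121
```

```bash
python3 m5.py 0; python3 -c "
from h import *
im=cam('scene','s11')['pixels'];x0,y0=245,130;cv2.imwrite('pics/s11c.png',cv2.resize(im[y0:y0+70,x0:x0+85],None,fx=8.5,fy=8.5,interpolation=cv2.INTER_CUBIC))"
```

```text
TCP target [ 0.4564 -0.234   0.1095]
t16.63 pos [ 0.4434 -0.2268  0.1246] d [ 0.0001  0.0151 -0.0148] |d| 0.021
xang 60.63 ydir [ 0. -0. -1.] F [ 1.03  0.87 -1.28] w 0.0121
turn y 0.03
```

View pics/s11c.png

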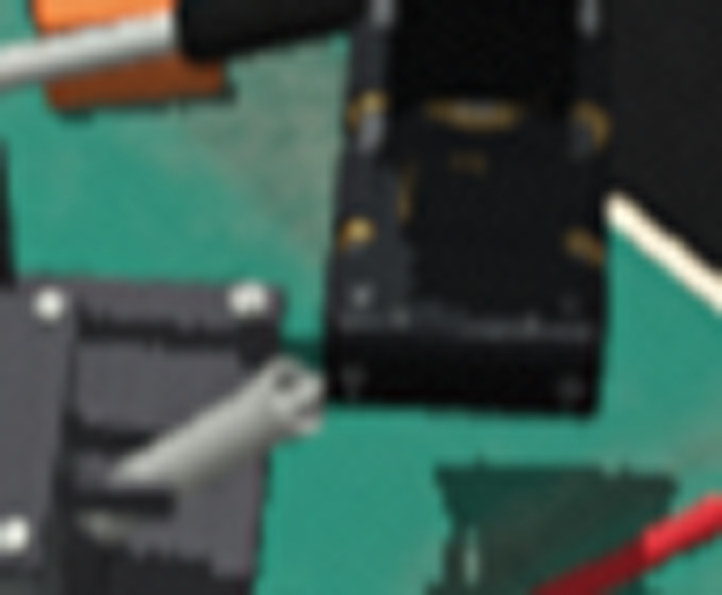

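Request:
{"method": "arm_command", "body": {"targets": [[[0,0.007,-0.007,0,0,0],[0,0,0,0,0,0],[0,0,0,0,0,0]]]}}

```text
time: 16.93
ee_pos: [0.4496, -0.2301, 0.1175]
eef_rot: [0.61, 0.357, -0.357, -0.61]
ft_force: [1.7, -0.1, -0.4]
width: 0.0115
```

Request:
{"method": "arm_command", "body": {"targets": [[[0,0.004,-0.004,0,0,0],[0,0,0,0,0,0],[0,0,0,0,0,0]]]}}

```text
time: 17.18
ee_pos: [0.4534, -0.2322, 0.1132]
eef_rot: [0.611, 0.357, -0.357, -0.61]
ft_force: [2.2, -0.6, 0.1]
width: 0.0116
```

Request:
{"method": "arm_command", "body": {"targets": [[[0,0.002,-0.002,0,0,0],[0,0,0,0,0,0],[0,0,0,0,0,0]]]}}

```text
time: 17.43
ee_pos: [0.4552, -0.2333, 0.1111]
eef_rot: [0.611, 0.357, -0.357, -0.61]
ft_force: [2.6, -1.8, 0.0]
width: 0.0119
```

Request:
{"method": "arm_command", "body": {"targets": [[[0,0.002,-0.002,0,0,0],[0,0,0,0,0,0],[0,0,0,0,0,0]]]}}

```text
time: 17.68
ee_pos: [0.457, -0.2343, 0.109]
eef_rot: [0.611, 0.357, -0.357, -0.61]
ft_force: [3.9, -2.0, 0.4]
width: 0.0117
```

Request:
{"method": "arm_command", "body": {"targets": [[[0,0.001,-0.003,0,0,0],[0,0,0,0,0,0],[0,0,0,0,0,0]]]}}

```text
time: 17.93
ee_pos: [0.4576, -0.2347, 0.1083]
eef_rot: [-0.609, -0.356, 0.358, 0.612]
ft_force: [-10.9, 5.2, 17.9]
width: 0.0118
```

Request:
{"method": "arm_command", "body": {"targets": [[[0,0.001,-0.003,0,0,0],[0,0,0,0,0,0],[0,0,0,0,0,0]]]}}

```text
time: 18.18
ee_pos: [0.4589, -0.2355, 0.1072]
eef_rot: [-0.608, -0.356, 0.358, 0.613]
ft_force: [-18.4, 10.7, 27.7]
width: 0.012
```

```bash
python3 m5.py 0; python3 -c "
from h import *
im=cam('scene','s12')['pixels'];x0,y0=245,130;a=cv2.resize(im[y0:y0+70,x0:x0+60],None,fx=6.5,fy=6.5,interpolation=cv2.INTER_CUBIC)
im=cam('top','t12')['pixels'];x0,y0=280,190;b=cv2.resize(im[y0:y0+70,x0:x0+60],None,fx=6.5,fy=6.5,interpolation=cv2.INTER_CUBIC)
cv2.imwrite('pics/s12c.png',np.hstack([a,b]));cam('wrist','w12')"
```

```text
TCP target [ 0.4564 -0.234   0.1095]
t18.18 pos [ 0.4589 -0.2355  0.1072] d [ 0.0001 -0.0023  0.003 ] |d| 0.004
xang 60.62 ydir [-0.007  0.005 -1.   ] F [-18.43  10.71  27.73] w 0.012
turn y 0.02
```

View pics/s12c.png

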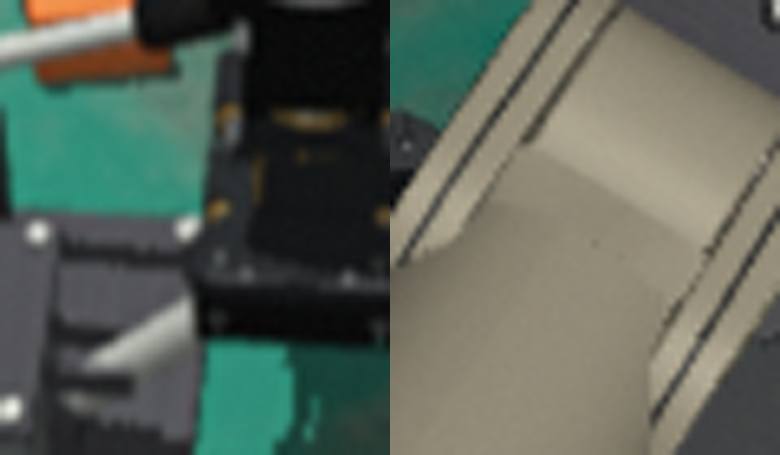

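View pics/w12.png

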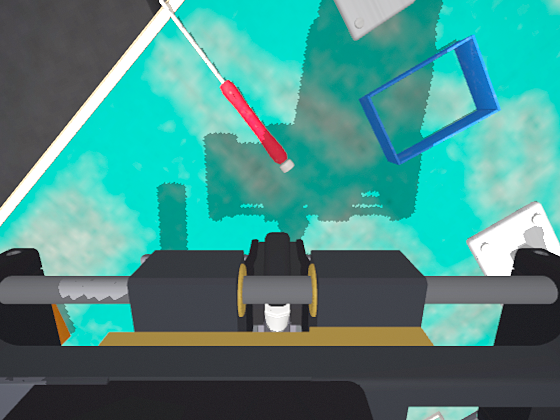

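Request:
{"method": "arm_command", "body": {"targets": [[[0,-0.0007,0.0007,0,0,0],[0,0,0,0,0,0],[0,0,0,0,0,0],[0,0,0,0,0,0],[0,0,0,0,0,0],[0,0,0,0,0,0],[0,0,0,0,0,0],[0,0,0,0,0,0]]]}}

```text
time: 19.0
ee_pos: [0.4589, -0.2355, 0.1073]
eef_rot: [-0.608, -0.356, 0.358, 0.612]
ft_force: [-10.7, 6.0, 11.8]
width: 0.0119
```

```bash
python3 -c "
from h import *
c=cam('wrist');im=c['pixels'];s=st();print(proj(c,[[.4856,-.2504,.1]]))
cv2.imwrite('pics/w13c.png',cv2.resize(im[225:340,220:340],None,fx=5,fy=5,interpolation=cv2.INTER_CUBIC))"
```

```text
[[277.03485464 296.23214172]]
```

View pics/w13c.png

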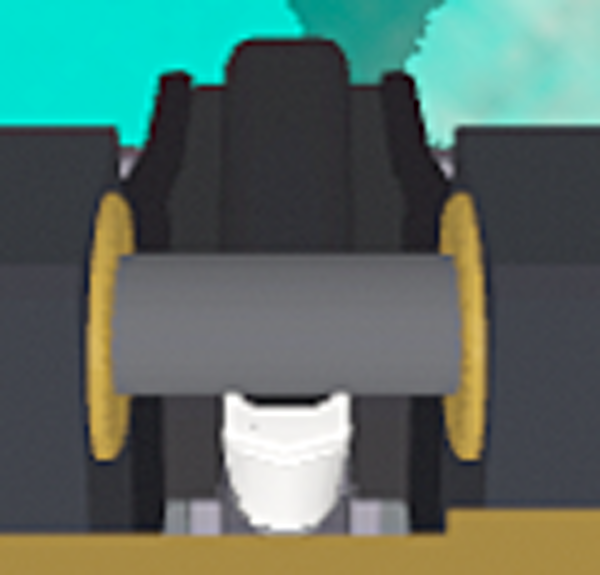

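Request:
{"method": "arm_command", "body": {"targets": [[[0,-0.01,0.01,0,0,0],[0,-0.014,0.014,0,0,0],[0,-0.014,0.014,0,0,0],[0,-0.014,0.014,0,0,0],[0,-0.014,0.014,0,0,0],[0,-0.014,0.014,0,0,0],[0,-0.014,0.007,0,0,0],[0,-0.03,0,0,0,0],[0,-0.03,0,0,0,0],[0,-0.03,0,0,0,0],[0,0,0,0,0,0]]]}}

```text
time: 19.97
ee_pos: [0.3866, -0.1945, 0.2962]
eef_rot: [0.611, 0.359, -0.355, -0.609]
ft_force: [0.2, -0.5, -1.3]
width: 0.012
```

```bash
python3 m5.py .115; python3 -c "
from h import *
im=cam('scene','s14')['pixels']"
```

```text
TCP target [ 0.3856 -0.194   0.1908]
t19.97 pos [ 0.3866 -0.1945  0.2962] d [-0.0004  0.1054  0.0016] |d| 0.105
xang 60.64 ydir [ 0.005  0.    -1.   ] F [ 0.25 -0.48 -1.31] w 0.012
turn y 0.04
```

View pics/s14.png

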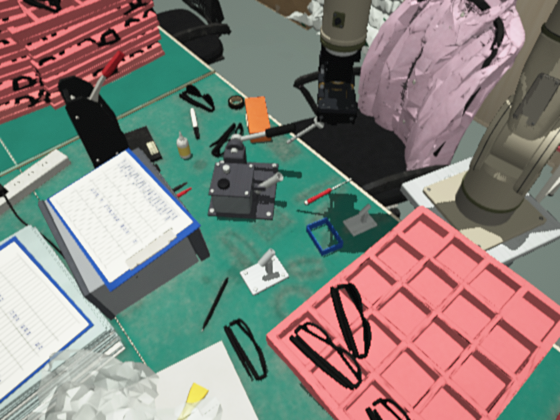

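Request:
{"method": "arm_command", "body": {"targets": [[[0.03,-0.006,-0.016,0,0,0],[0.03,-0.006,-0.016,0,0,0],[0.03,-0.006,-0.016,0,0,0],[0.03,-0.006,-0.016,0,0,0],[0.03,-0.006,-0.016,0,0,0],[0,0,0,-6.5,0,0],[0,0,0,-6.5,0,0],[0,0,0,-6.5,0,0],[0,0,0,-6.5,0,0],[0,0,0,-6.5,0,0],[0,0,0,-6.5,0,0],[0,0,0,-6,0,0]]]}}

```text
time: 21.02
ee_pos: [0.5278, -0.1017, 0.3203]
eef_rot: [0.797, 0.468, -0.193, -0.328]
ft_force: [0.6, -1.5, -0.9]
width: 0.0118
```

Request:
{"method": "arm_command", "body": {"targets": [[[0,0,0,0,0,0],[0,0,0,0,0,0],[0,0,0,0,0,0],[0,0,0,0,0,0]]]}}

```text
time: 21.35
ee_pos: [0.5294, -0.103, 0.3224]
eef_rot: [0.797, 0.466, -0.193, -0.331]
ft_force: [0.6, 0.2, -1.6]
width: 0.0117
```

```bash
python3 m5.py .115; python3 -c "
from h import *
c=cam('scene','s15');im=c['pixels'];u,v=proj(c,st()['ee_pos'])[0].astype(int);print(u,v)
x0=max(u-70,0);y0=max(v-50,0);print(x0,y0);cv2.imwrite('pics/s15c.png',cv2.resize(im[y0:y0+100,x0:x0+120],None,fx=6,fy=6,interpolation=cv2.INTER_CUBIC));cam('wrist','w15');cam('top','t15')"
```

```text
TCP target [ 0.3856 -0.194   0.1908]
t21.35 pos [ 0.5294 -0.103   0.3224] d [-0.15    0.0363  0.1498] |d| 0.215
xang 60.57 ydir [ 0.615 -0.346 -0.708] F [ 0.6   0.15 -1.64] w 0.0117
turn y -0.03
291 158
221 108
```

View pics/s15c.png

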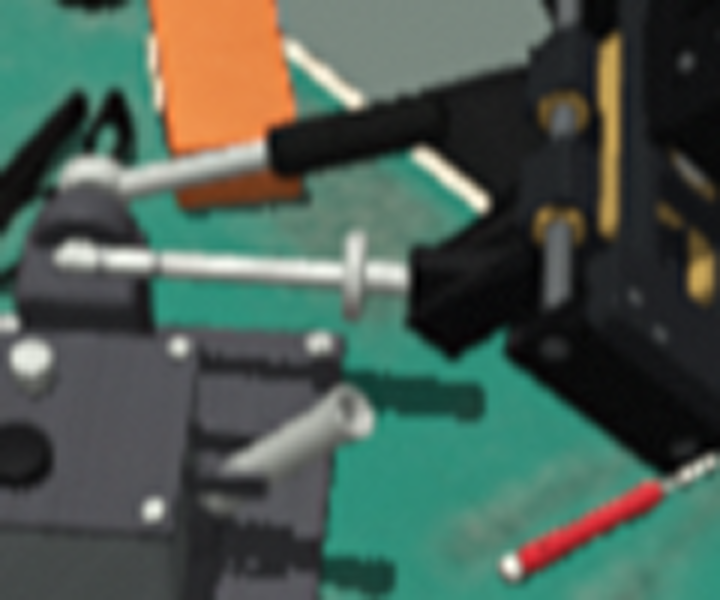

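View pics/t15.png

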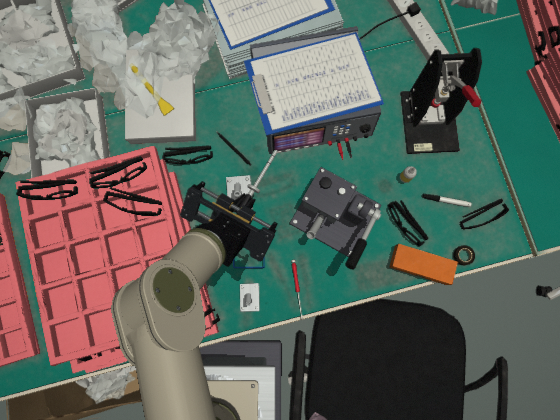

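```bash
python3 -c "
import cv2
im=cv2.imread('pics/t15.png');cv2.imwrite('pics/t15c.png',cv2.resize(im[140:210,220:300],None,fx=8,fy=8,interpolation=cv2.INTER_CUBIC))"
```

```text
(no output)
```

View pics/t15c.png

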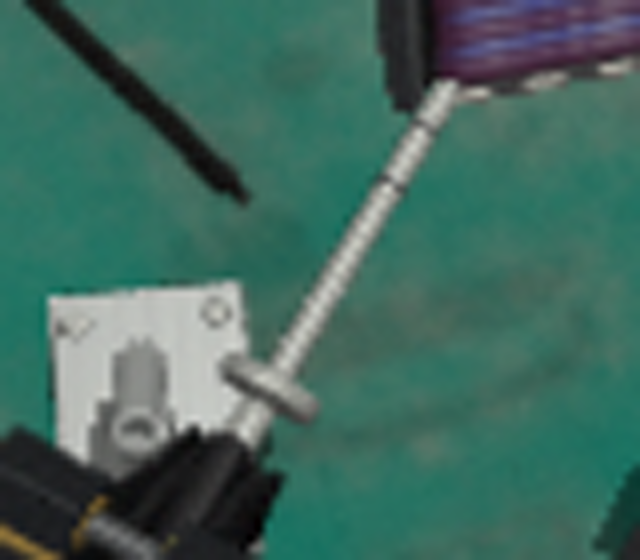

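View pics/w15.png

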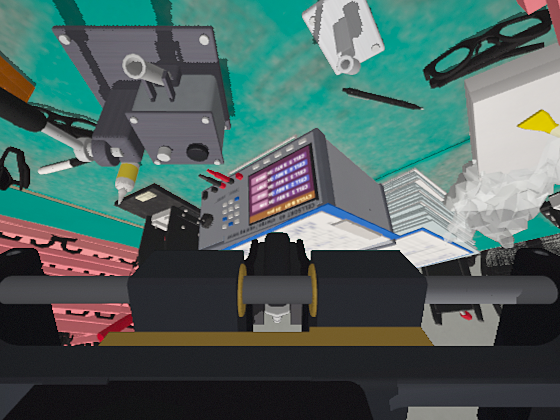

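```bash
python3 - <<'E'
from h import *
ct=cam('top');cs=cam('scene')
def tri(a,b):
    A=[];B=[]
    for c,p in((ct,a),(cs,b)):
        o,d=ray(c,*p);P=np.eye(3)-np.outer(d,d);A.append(P);B.append(P@o)
    X=np.linalg.lstsq(np.vstack(A),np.hstack(B),rcond=None)[0];print(X.round(4),(proj(ct,X)-a).round(1),(proj(cs,X)-b).round(1));return X
T=tri((275.9,151),(230.5,150.2));S=tri((253.75,188.4),(221+353/6,108+272/6))
d=S-T;print(np.linalg.norm(d),'elev handle rel tip deg',np.degrees(np.arcsin(d[2]/np.linalg.norm(d))))
s=st();print(s['time'],s['joint_vel'].round(3),s['ee_pos'])
E
```

```text
[ 0.6333 -0.1619  0.3373] [[ 0.3 -0.4]] [[0.6 0.2]]
[ 0.5498 -0.1147  0.3361] [[ 0.1 -0.1]] [[0.1 0. ]]
0.0959338836669616 elev handle rel tip deg -0.7270700252288632
21.6 [-0.    -0.006 -0.005  0.011  0.003 -0.003 -0.002] [ 0.5290397  -0.10259686  0.32193784]
```

Request:
{"method": "arm_command", "body": {"targets": [[[0,0,0,0,0,0],[0,0,0,0,0,0],[0,0,0,0,0,0],[0,0,0,0,0,0],[0,0,0,0,0,0],[0,0,0,0,0,0]]]}}

```text
time: 22.1
ee_pos: [0.5287, -0.1025, 0.3217]
eef_rot: [0.797, 0.466, -0.193, -0.33]
ft_force: [-0.4, -0.9, -1.5]
width: 0.0116
```

```bash
python3 -c "
from h import *
s=st();print(s['time'],s['width'],s['ft_force'],s['joint_vel'].round(3)); r.close_job()"
```

```text
22.1 0.011614449354342901 [-0.38653439 -0.89101797 -1.54847823] [-0.001  0.     0.001  0.001  0.001 -0.     0.   ]
the job is handed in; nothing more can be done
```

I handed the job in at 22.1 s with every step carried out. No verdict was reported.

- **Pump strokes:** I made four full strokes, one more than required as insurance. Vertical force at the bottom was 19–25 N against the stop. The tool was fully clear of the lever after each stroke, and pictures after the first and fourth showed it up. I did not look after the second and third.
- **Gauge insertion:** I took the rod from the larger rest stand and slid it down the guide tube until the axial force rose to about 35 N at the collar. I held it there for more than 0.8 s. A wrist picture appeared to show the collar on the mouth, but the seat-to-mouth distance was not measured directly; the stop came about 4 mm beyond where my model put it.
- **Final hold:** I drew the rod out well past 10 cm and turned it level. Measured from two cameras, it lies within about 1° of horizontal, at about 0.34 m. The fingers are closed on the handle (11.6 mm opening, grip set to 35 N) and the joint speeds were near zero.
- **Rest of the scene:** In the last pictures the lever was up and the bystanders looked unmoved. No checks failed. The two cameras and my model disagreed on positions by up to about 4 mm.

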